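# Rock the ball feeder's seesaw gate to its other chute and let the balls through

### The arm

A 7-joint arm with a two-finger parallel gripper is mounted at the origin on the work surface. World frame = base frame: x ahead of the robot, y to its left, z up, the work surface at z = 0. Lengths are in m, angles in rad, forces in N, time in s.
With the tool pointing down it reaches from about 0.35 to 0.9 m from the base axis. Payload 8.1 kg.
Tool frame: the origin (TCP) lies at the very end of the fingers, on their centre line; the grasp point (between the pads) lies 19 mm behind it (grip_depth is the distance from the TCP to the grasp point, in m); z points along the fingers, y is the direction in which the jaws open and shut (so a half turn about z gives the same grasp; the last joint's range is limited). The gripper opens to 85 mm and grips with 20 to 120 N. Pads are 22 mm wide; open, the fingers measure 114 mm over their backs; the gripper's body (76 mm by 85 mm) begins 54 mm behind the grasp point. The pads swing forward as they close: fully open they stand 13 mm farther back than shut.
Start: joints at [1.212, 0.434, 0.025, 1.573, -0.012, 1.134, -0.075], TCP at [0.158, -0.605, 0.231] pointing down, gripper open.
Joint ranges: [-2.62, 2.62], [-0.44, 2.09], [-1.27, 1.32], [0.08, 2.57], [-1.32, 4.46], [0.12, 2], [-2.74, 2.74]. Speed limits (rad/s): [2.22, 2.22, 3.01, 3.01, 3.14, 3.14, 3.14].

### API

Orientations are given as a unit quaternion [w, x, y, z].
In Python, from plant import * gives the robot as it stands.
- The arm moves only by the tool apply_moves, never from a script. Its argument "plan" is a list of rows, each an object with "turn": the turn, a rotation vector about the tool's x, y, z in degrees, a list of three; "translation": the shift along the tool's x, y, z in m, a list of three; "grip": the opening, from 0 (shut) to 1 (fully open). A call has 1 to 8 rows; each row shifts and turns the pose as measured when the row begins, along the tool's axes as they then stand; what a row does not reach is not made up. A row lasts 1/10 s, in which the tool goes at most 50 mm and 8.59 degrees, less where a joint would pass 70% of its speed; a pose out of reach is approached as far as the arm can. A call is refused whole if a number of a shift passes 0.05 or a number of a turn 8.59, either way. A call with a gripper value outside its range is refused whole. The fingers move at their own pace and stop on an object; "grip_force" is the grip in N (left out, the last holds). Time passes only in rows, so rows that do not move let the fingers close. It gives the time, the measured TCP pose, the force and the opening at its end, in the units of the state.
- observe(): the state, without advancing time (a new reading comes with each control period).
- capture(name): name is "scene" or "top"; returns (picture, depth): 420x560x3 uint8, blue, green, red; 420x560 float32, m along the optical axis (not along the pixel's ray), 0 where there is no reading.
- get_calibration(name): a dict with "vfov" (degrees; the focal length in pixels is half the picture's height over the tangent of half this angle, whatever the lens; pixels are square), "cx", "cy" (the principal point, pixels), "rvec" (rotation vector, rad) and "tvec" (3), from world to camera coordinates, as OpenCV has them. Camera axes: x right, y down, z forward; pixel columns grow to the right and rows downward; lengths in m; the calibration is good to about 2 mm. A picture is of the moment at which its call begins. get_calibration takes no time and is no camera call.
- finish_job(): hands the job in, once; it reports no verdict.
The state is a dict: "clock": time; "joint_positions": joint angles; "joint_velocities": joint speeds; "tau": joint torques, N m; "eef_pos": TCP position; "orientation": TCP orientation; "force": force on the tool from outside, world axes, zero at the start; "moment": the same for the moment, N m; "width": finger opening in m.
Only numpy, scipy, OpenCV 4.12 (cv2) and the standard library are available. Lean on these libraries where they do the work, as an engineer would, in place of code of your own. Each camera call takes 0.05 s, during which the arm holds its last target. There are 200 camera calls.

### The job

The ball feeder on the lab bench is set to the wrong chute. With a fingertip press down the raised orange pad of the yellow seesaw gate so that it rocks over to its other side, and then push the red stop slide fully open by its upright tab, so that all three steel balls roll down the other chute into the catch vessel below it. Do not touch the balls or pick anything up, and leave the two vessels and the other things on the bench where they are.

Things in the scene. Friction and masses are not known exactly. Their poses are not given: they have to be found in the camera images.
- feeder: Grey stand bolted to the bench, base 230 x 270 mm. Origin on the bench below the gate's pivot; x runs back along the feed ramp (away from the robot at yaw 0), y to the left chute, z up. The ramp (30 mm wide inside) slopes down to the gate from x = 168 to 20 mm, top 185 mm high. Side chutes end at y = +-152 mm, 71 mm high, over vessels centred at y = +-203 mm. Highest part: stop tab, 211 mm.
- gate (a joint): Yellow seesaw trough, 180 mm long, pivoted 110 mm above the bench on the feeder's x. Radians: +0.3 = left (+y) end fully down, feeds the left chute; -0.3 = right end down, feeds right. Starts fully tipped to either side. A spring and a 28 mm steel weight over the pivot (top 54 mm above it) snap it to the nearer side once past level and hold it there; about 2 N on the raised pad rocks it.
- pad_left (a point): Centre of the top face of the orange press pad at the gate's left (+y) end, 50 mm (feeder x) by 40 mm (y), on the robot's side of the trough, 50 mm in front of the pivot and 70 mm to the left. Turns with the gate: about 138 mm above the bench when raised, 97 mm when down. Nothing is above it, and only air below it down to the base plate.
- pad_right (a point): Centre of the top face of the like press pad on the right (-y) end of the gate, 70 mm to the right of the pivot.
- stop (a joint): Red stop slide across the foot of the feed ramp, metres: 0 to 0.006 at the start (its blade bars the ramp and holds the balls back), 0.05 = pushed fully open, against the end stop. Slides along the feeder's +y; it takes about 2 N and stays where it is left. The balls are let go at about 0.035.
- stop_tab (a point): Centre of the outer (-y) face of the red upright tab at the right (-y) end of the stop slide, 196 mm above the bench and 41 mm behind the pivot (feeder x). The tab is 34 mm wide (x), 8 mm thick (y), from 169 to 211 mm above the bench, free all round above the ramp. Push this face towards the feeder's +y through 50 mm; it moves with the slide.
- ball0: Loose steel grinding ball, 25 mm diameter, origin at its centre; first in the row on the feed ramp, against the stop blade, its centre about 153 mm above the bench.
- ball1: Like ball, second in the row, 25 mm farther up the ramp. Origin at its centre.
- ball2: Like ball, third in the row. Origin at its centre.
- tub_mid (a point): Loose square white plastic tub, 105 x 105 mm, 50 mm high, 4 mm walls, under one of the chutes (either one). This point is its centre, 25 mm above the bench.
- pan_mid (a point): Loose round steel pan, 108 mm across the rim, 50 mm high, under the other chute. This point is its centre, 25 mm above the bench.
- mug: Bystander: steel mug, 72 mm across, 85 mm high, behind the left vessel. Origin under its centre.
- bottle: Bystander: white bottle with a blue cap, 52 mm across, 120 mm high, behind the right vessel. Origin under its centre.
- amber: Bystander: small amber jar, 42 mm across, 55 mm high, in front of the feeder. Origin under its centre.
- redjar: Bystander: small clear jar with a red lid, 48 mm across, 45 mm high, in front of the feeder. Origin under its centre.
- scoop: Bystander: steel lab spoon, 170 mm long, lying flat to the right. Origin under its middle.
- marker: Bystander: blue marker, 125 mm long, 14 mm thick, lying to the left. Origin under its middle.

How it is judged:
By the outcome, as a careful person would: the job done as asked, in the order asked, and still so for the second after the job is handed in, with the robot touching nothing.
It also fails if it takes over 38 s, if anything falls off the work surface, if the arm or the gripper's body presses on something with over 40 N, if the wrist force passes 120 N, or if a joint passes its speed limit or range.

## Working session

There is one attempt and no reset: what is moved stays moved. The work goes in short steps, Python scripts to look and compute and a tool call to move; the robot and the scene stay as the last step left them, time stands still between calls to the robot, and variables do not carry over. Pictures are saved under pics/ and viewed, about 8 in all and at most 12, crops included, and the job is handed in when it is done.

Besides the shell and the picture viewer there is one more tool, called after "Call:" by a JSON object that holds its "name" and its "arguments". apply_moves: Moves the arm, as the interface text tells. Its arguments: {"type":"object","properties":{"plan":{"type":"array"},"grip_force":{"type":"number"}},"required":["plan"]}

```bash
mkdir -p pics
cat > h.py <<'E'
from plant import *
import numpy as np, cv2
def cal(n):
    c=get_calibration(n); R=cv2.Rodrigues(np.array(c['rvec'],float))[0]; t=np.array(c['tvec'],float).ravel()
    return 210/np.tan(np.radians(c['vfov'])/2),c['cx'],c['cy'],R,t
def cloud(n,d):
    f,cx,cy,R,t=cal(n); v,u=np.mgrid[:420,:560]
    P=np.stack([(u-cx)/f*d,(v-cy)/f*d,d],-1)
    return (P-t)@R
def proj(n,p):
    f,cx,cy,R,t=cal(n); q=R@np.array(p)+t; return f*q[0]/q[2]+cx,f*q[1]/q[2]+cy
E
python3 - <<'E'
from h import *
for n in('scene','top'):
    p,d=capture(n); cv2.imwrite(f'pics/{n}0.png',p); np.save(f'{n}0.npy',d); print(get_calibration(n))
s=observe(); print(s)
E
```

```text
{'vfov': 54.08300834758619, 'cx': 277.8808806183805, 'cy': 202.82678377803805, 'rvec': array([ 2.1568724 ,  1.16145428, -0.48137885]), 'tvec': array([-0.292346  , -0.25459759,  1.78942618])}
{'vfov': 44.92920717569848, 'cx': 277.42091301135565, 'cy': 198.6492144046414, 'rvec': array([ 2.15784581, -2.17477382,  0.11088541]), 'tvec': array([0.01718913, 0.60246066, 1.36316125])}
{'clock': 0.1, 'joint_positions': array([ 1.21239068,  0.43514647,  0.02499498,  1.5740125 , -0.01159595,
        1.13400928, -0.07509964]), 'joint_velocities': array([-5.55765570e-04, -2.42509494e-03,  6.64586236e-04, -2.41188263e-03,
        8.03065832e-05, -1.14025470e-03, -1.14579741e-03]), 'tau': array([ 4.42178833e-03, -6.71759605e+01,  1.02883346e+00, -3.16901779e+01,
        1.58325717e-02,  7.17628558e-03, -4.34785545e-05]), 'eef_pos': array([ 0.15795955, -0.60423463,  0.23060648]), 'orientation': array([-6.96847644e-04,  9.91836860e-01,  1.27511298e-01, -1.61459291e-04]), 'force': array([ 0.11457775, -0.07069852, -0.15740633]), 'moment': array([-0.04217504,  0.03122983,  0.035922  ]), 'width': 0.08534414398036108}
```

View pics/scene0.png

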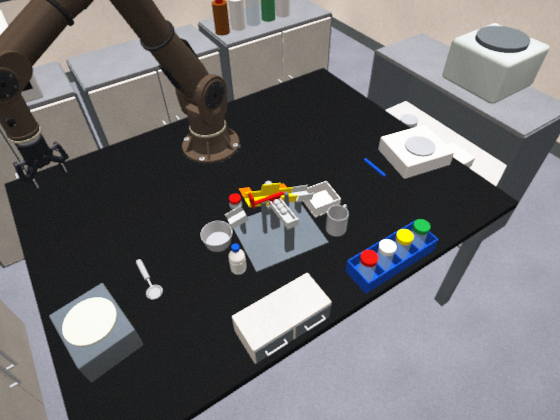

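View pics/top0.png

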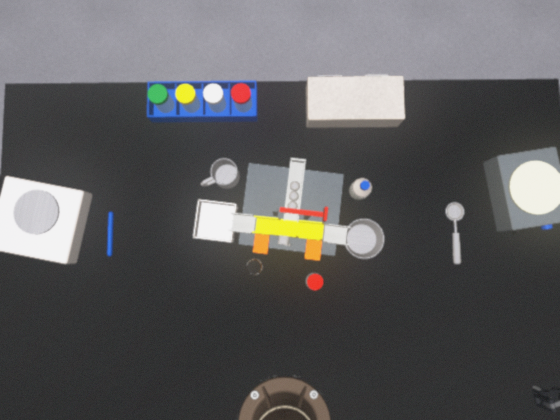

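The top view shows the feeder near (290,210), slightly yawed, with its orange pads at (261,243) and (313,250). The red tab is at (326,213), the tub is on the left at (215,221) and the pan on the right at (362,238). Next I'll segment and measure them.

Run:
```python
from h import *
p=cv2.imread('pics/top0.png'); d=np.load('top0.npy'); W=cloud('top',d)
h=cv2.cvtColor(p,cv2.COLOR_BGR2HSV); H,S,V=cv2.split(h)
v,u=np.mgrid[:420,:560]; roi=(u>190)&(u<390)&(v>150)&(v<300)
def rep(name,m):
    n,l,st,c=cv2.connectedComponentsWithStats((m&roi).astype(np.uint8))
    for i in range(1,n):
        if st[i,4]>15:
            q=W[(l==i)&(d>0)]; print(name,st[i],np.median(q,0).round(4),'min',q.min(0).round(3),'max',q.max(0).round(3))
rep('orange',(H>=8)&(H<19)&(S>150)&(V>80))
rep('yellow',(H>=22)&(H<35)&(S>150)&(V>80))
rep('red',((H<6)|(H>174))&(S>150)&(V>80))
q=roi&(abs(W[...,2]-0.19)<.03)&(((H<6)|(H>174))&(S>150))
print('redhi',W[q&(W[...,2]>.2)].round(3)[:30])
# base plate
m=roi&(W[...,2]<.02)&(V>60)&(S<90)
r=cv2.minAreaRect(np.argwhere(m&(v>165)&(u>238)&(u<345))[:,::-1].astype(np.float32)); print(r)
cv2.imwrite('pics/topcrop.png',cv2.resize(p[150:300,190:390],None,fx=4,fy=4,interpolation=cv2.INTER_CUBIC))
```

```text
orange [253 234  16  21 274] [0.4778 0.0563 0.095 ] min [ 0.452  0.037 -0.007] max [0.504 0.081 0.106]
orange [304 240  18  21 295] [ 0.461  -0.076   0.1363] min [ 0.434 -0.104 -0.008] max [ 0.486 -0.056  0.148]
yellow [ 254  216   70   25 1118] [ 0.5179 -0.0181  0.1206] min [ 0.486 -0.102  0.086] max [0.549 0.073 0.176]
red [280 207  48  14 212] [ 0.5539 -0.065   0.1757] min [ 0.532 -0.106  0.166] max [0.565 0.006 0.214]
red [307 274  17  17 220] [ 0.3764 -0.0864  0.0438] min [ 0.352 -0.112 -0.005] max [ 0.398 -0.065  0.05 ]
redhi [[ 0.563 -0.101  0.21 ]
 [ 0.563 -0.104  0.211]
 [ 0.56  -0.101  0.212]
 [ 0.561 -0.104  0.209]
 [ 0.56  -0.106  0.213]
 [ 0.559 -0.1    0.201]
 [ 0.558 -0.101  0.208]
 [ 0.558 -0.104  0.209]
 [ 0.558 -0.106  0.211]
 [ 0.556 -0.1    0.202]
 [ 0.556 -0.101  0.21 ]
 [ 0.556 -0.104  0.209]
 [ 0.556 -0.106  0.21 ]
 [ 0.554 -0.099  0.207]
 [ 0.554 -0.102  0.205]
 [ 0.553 -0.104  0.21 ]
 [ 0.551 -0.099  0.205]
 [ 0.551 -0.102  0.205]
 [ 0.551 -0.103  0.214]
 [ 0.549 -0.099  0.207]
 [ 0.549 -0.101  0.208]
 [ 0.549 -0.104  0.207]
 [ 0.546 -0.099  0.21 ]
 [ 0.546 -0.101  0.213]
 [ 0.546 -0.104  0.205]
 [ 0.544 -0.099  0.204]
 [ 0.544 -0.101  0.211]
 [ 0.544 -0.104  0.207]
 [ 0.541 -0.099  0.209]
 [ 0.541 -0.101  0.21 ]]
((291.5, 232.5), (133.0, 105.0), 90.0)
```

View pics/topcrop.png

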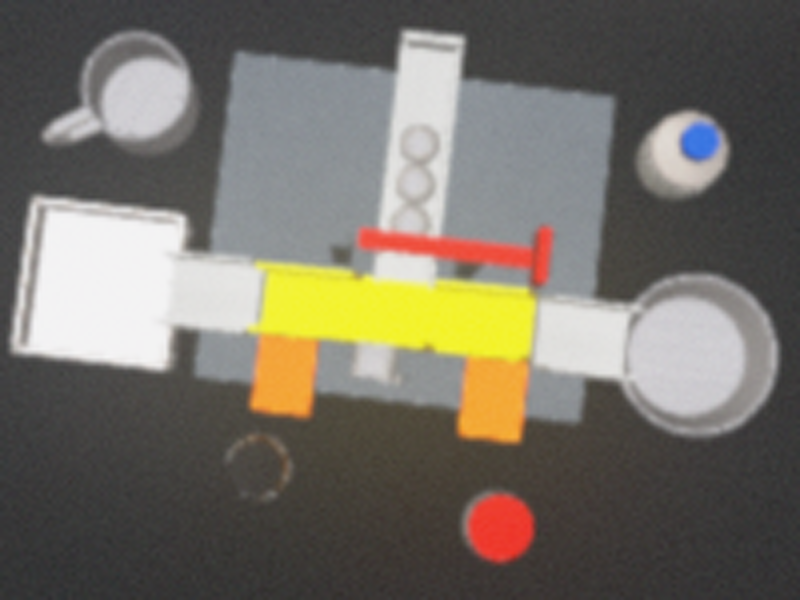

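Results from the measurements:
- **Gate:** the right pad is raised, at z≈0.137. The left pad is down, at z≈0.095. The gate therefore feeds left, into the tub, and I need to press the right pad.
- **Feeder pose:** origin ≈ (0.519, -0.016), yaw ≈ -6.8°.
- **Check:** the tab's x offset comes out at 42 mm against the 41 mm given.

I'll close the gripper, align the tool with the feeder axes and move over the pad.

Call:
{"name": "apply_moves", "arguments": {"plan": [{"turn": [0,0,7.2],"translation": [0,0,0],"grip": 0},{"turn": [0,0,7.2],"translation": [0,0,0],"grip": 0},{"turn": [0,0,7.1],"translation": [0,0,0],"grip": 0},{"turn": [0,0,0],"translation": [0.017,-0.04,0],"grip": 0},{"turn": [0,0,0],"translation": [0.017,-0.04,0],"grip": 0},{"turn": [0,0,0],"translation": [0.017,-0.04,0],"grip": 0},{"turn": [0,0,0],"translation": [0.017,-0.04,0],"grip": 0},{"turn": [0,0,0],"translation": [0.017,-0.04,0],"grip": 0}]}}

```text
clock: 0.9
eef_pos: [0.2667, -0.4149, 0.2265]
orientation: [-0.002, 0.997, -0.073, -0.003]
force: [1.4, 0.1, -0.6]
width: -0.0001
```

Call:
{"name": "apply_moves", "arguments": {"plan": [{"turn": [0,0,-1],"translation": [0.018,-0.045,0],"grip": 0},{"turn": [0,0,0],"translation": [0.018,-0.045,0],"grip": 0},{"turn": [0,0,0],"translation": [0.018,-0.045,0],"grip": 0},{"turn": [0,0,0],"translation": [0.018,-0.045,0],"grip": 0},{"turn": [0,0,0],"translation": [0.018,-0.045,0],"grip": 0},{"turn": [0,0,0],"translation": [0.018,-0.04,0],"grip": 0},{"turn": [0,0,0],"translation": [0.01,-0.02,0],"grip": 0},{"turn": [0,0,0],"translation": [0,0,0],"grip": 0}]}}

```text
clock: 1.7
eef_pos: [0.4259, -0.1304, 0.2263]
orientation: [-0.003, 0.998, -0.06, -0.003]
force: [-1.0, -1.1, 0.1]
width: -0.0
```

```bash
cat > rel.py <<'E'
from h import *
from scipy.spatial.transform import Rotation as Ro
s=observe(); q=np.array(s['orientation']); R=Ro.from_quat(q[[1,2,3,0]]).as_matrix()
O=np.array([.519,-.016,0]); a=-.119; F=np.array([[np.cos(a),-np.sin(a),0],[np.sin(a),np.cos(a),0],[0,0,1]])
print('clock',s['clock'],'pos',s['eef_pos'].round(4),'feeder',(F.T@(s['eef_pos']-O)).round(4),'F',s['force'].round(1),'w',s['width'])
for n,t in dict(pad=[-.052,-.074,.165],tab=[.041,-.115,.19]).items():
    print(n,'tool delta',(R.T@(F@np.array(t)+O-s['eef_pos'])).round(4))
print('turn deg',np.degrees(Ro.from_matrix(R.T@F@np.diag([1,-1,-1])).as_rotvec()).round(2))
E
python3 rel.py
```

```text
clock 1.7 pos [ 0.4259 -0.1304  0.2263] feeder [-0.0788 -0.1247  0.2263] F [-1.  -1.1  0.1] w -9.780478297571811e-06
pad tool delta [ 0.0272 -0.0503  0.0614]
tab tool delta [ 0.1201 -0.0095  0.0356]
turn deg [-0.32  0.36 -0.05]
```

Call:
{"name": "apply_moves", "arguments": {"plan": [{"turn": [0,0,0],"translation": [0.014,-0.026,0],"grip": 0},{"turn": [0,0,0],"translation": [0.013,-0.025,0],"grip": 0},{"turn": [0,0,0],"translation": [0.003,-0.004,0.02],"grip": 0},{"turn": [0,0,0],"translation": [0,0,0.02],"grip": 0},{"turn": [0,0,0],"translation": [0,0,0.02],"grip": 0},{"turn": [0,0,0],"translation": [0,0,0],"grip": 0}]}}

```text
clock: 2.3
eef_pos: [0.4614, -0.0807, 0.1639]
orientation: [-0.002, 0.998, -0.061, -0.004]
force: [0.0, 0.3, 0.1]
width: -0.0004
```

```bash
python3 rel.py
python3 - <<'E'
from h import *
p,d=capture('top'); q,_=capture('scene')
a=cv2.resize(p[150:300,190:390],(400,300),interpolation=3); b=cv2.resize(q[150:300,170:370],(400,300),interpolation=3)
cv2.imwrite('pics/over.png',np.hstack([a,b]))
E
```

```text
clock 2.3 pos [ 0.4614 -0.0807  0.1639] feeder [-0.0495 -0.0711  0.1639] F [0.  0.3 0.1] w -0.00036648985766767246
pad tool delta [-0.0025  0.0029 -0.0011]
tab tool delta [ 0.0905  0.0435 -0.027 ]
turn deg [-0.22  0.45 -0.19]
```

View pics/over.png

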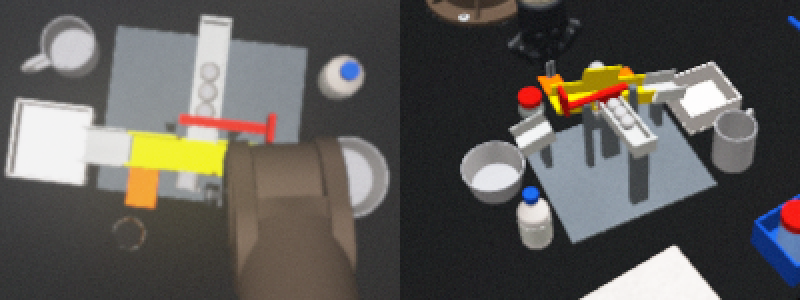

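The left half (top camera) shows the arm over the right pad. The right half (scene camera) shows the fingertip just above the orange pad at (550,70), with nothing in the way. I'll press down.

Call:
{"name": "apply_moves", "arguments": {"plan": [{"turn": [0,0,0],"translation": [-0.003,0.004,0.012],"grip": 0},{"turn": [0,0,0],"translation": [0,0,0.012],"grip": 0},{"turn": [0,0,0],"translation": [0,0,0.01],"grip": 0},{"turn": [0,0,0],"translation": [0,0,0.01],"grip": 0},{"turn": [0,0,0],"translation": [0,0,0.008],"grip": 0}]}}

```text
clock: 2.9
eef_pos: [0.4628, -0.0861, 0.1163]
orientation: [-0.001, 0.998, -0.063, 0.002]
force: [0.0, -0.2, -0.5]
width: -0.0002
```

Call:
{"name": "apply_moves", "arguments": {"plan": [{"turn": [0,0,0],"translation": [0,0,0.005],"grip": 0},{"turn": [0,0,0],"translation": [0,0,0],"grip": 0}]}}

```text
clock: 3.1
eef_pos: [0.4623, -0.0858, 0.1097]
orientation: [-0.002, 0.998, -0.062, 0.001]
force: [-0.3, -0.3, 0.1]
width: -0.0002
```

Call:
{"name": "apply_moves", "arguments": {"plan": [{"turn": [0,0,0],"translation": [0,0,-0.04],"grip": 0},{"turn": [0,0,0],"translation": [0,0,-0.045],"grip": 0},{"turn": [0,0,0],"translation": [0,0.02,-0.045],"grip": 0},{"turn": [0,0,0],"translation": [0,0.045,-0.02],"grip": 0},{"turn": [0,0,0],"translation": [0,0.045,0],"grip": 0},{"turn": [0,0,0],"translation": [0,0,0],"grip": 0}]}}

```text
clock: 3.7
eef_pos: [0.4489, -0.197, 0.2665]
orientation: [-0.001, 0.998, -0.059, 0.002]
force: [0.6, 0.2, -0.5]
width: 0.0001
```

```bash
python3 rel.py
python3 - <<'E'
from h import *
p,d=capture('top'); q,_=capture('scene'); W=cloud('top',d)
h=cv2.cvtColor(p,cv2.COLOR_BGR2HSV); H,S,V=cv2.split(h)
o=(H>=8)&(H<19)&(S>150)&(V>80)
for c in ([.4778,.0563],[.461,-.076]):
    m=o&(np.hypot(W[...,0]-c[0],W[...,1]-c[1])<.03); print(m.sum(),np.median(W[m],0) if m.any() else 0)
m=(((H<6)|(H>174))&(S>150)&(W[...,2]>.195)); print('tab',W[m].mean(0) if m.any() else 0)
a=cv2.resize(p[150:300,190:390],(400,300),interpolation=3); b=cv2.resize(q[150:300,170:370],(400,300),interpolation=3)
cv2.imwrite('pics/after.png',np.hstack([a,b]))
E
```

```text
clock 3.7 pos [ 0.4489 -0.197   0.2665] feeder [-0.0481 -0.1881  0.2665] F [ 0.6  0.2 -0.5] w 6.031747100048189e-05
pad tool delta [-0.004  -0.1138  0.1017]
tab tool delta [ 0.089  -0.0727  0.0769]
turn deg [-0.14 -0.17  0.09]
302 [0.47717735 0.05422985 0.13659145]
272 [ 0.46119521 -0.07890186  0.09529459]
tab [ 0.54717126 -0.10133392  0.20814412]
```

View pics/after.png

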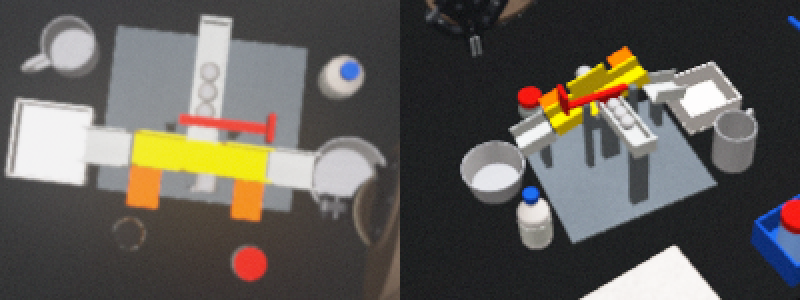

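The gate has rocked over: the left pad is now up at z=0.137, the right pad is down at 0.095, and the balls are still held. Next I'll go beside the tab.

Call:
{"name": "apply_moves", "arguments": {"plan": [{"turn": [0,0,0],"translation": [0.03,-0.018,0],"grip": 0},{"turn": [0,0,0],"translation": [0.03,-0.018,0],"grip": 0},{"turn": [0,0,0],"translation": [0.025,-0.012,0.02],"grip": 0},{"turn": [0,0,0],"translation": [0,0,0.025],"grip": 0},{"turn": [0,0,0],"translation": [0,0,0.02],"grip": 0},{"turn": [0,0,0],"translation": [0,0,0],"grip": 0}]}}

```text
clock: 4.4
eef_pos: [0.5436, -0.1407, 0.1978]
orientation: [-0.005, 0.999, -0.051, 0.0]
force: [-1.1, 0.6, 0.8]
width: 0.0001
```

```bash
python3 rel.py
```

```text
clock 4.4 pos [ 0.5436 -0.1407  0.1978] feeder [ 0.0392 -0.1209  0.1978] F [-1.1  0.6  0.8] w 0.00012702821083265662
pad tool delta [-0.0904 -0.048   0.0333]
tab tool delta [ 0.0019 -0.0057  0.0079]
turn deg [-0.6   0.01  0.95]
```

Call:
{"name": "apply_moves", "arguments": {"plan": [{"turn": [0,0,0.9],"translation": [0.002,0,0.008],"grip": 0},{"turn": [0,0,0],"translation": [0,-0.01,0],"grip": 0},{"turn": [0,0,0],"translation": [0,-0.01,0],"grip": 0},{"turn": [0,0,0],"translation": [0,-0.01,0],"grip": 0}]}}

```text
clock: 4.8
eef_pos: [0.5498, -0.1083, 0.1915]
orientation: [-0.005, 0.998, -0.06, 0.001]
force: [-0.4, -1.9, -1.8]
width: 0.0002
```

```bash
python3 rel.py
```

```text
clock 4.8 pos [ 0.5498 -0.1083  0.1915] feeder [ 0.0416 -0.088   0.1915] F [-0.4 -1.9 -1.8] w 0.00018238930730052864
pad tool delta [-0.0936 -0.0137  0.0266]
tab tool delta [-0.0005  0.027   0.0012]
turn deg [-0.6  -0.05 -0.03]
```

Call:
{"name": "apply_moves", "arguments": {"plan": [{"turn": [0,0,0],"translation": [0,-0.01,0],"grip": 0},{"turn": [0,0,0],"translation": [0,-0.01,0],"grip": 0},{"turn": [0,0,0],"translation": [0,-0.008,0],"grip": 0}]}}

```text
clock: 5.1
eef_pos: [0.5537, -0.0777, 0.1932]
orientation: [-0.005, 0.998, -0.059, 0.002]
force: [-0.1, -1.5, -1.6]
width: 0.0001
```

```bash
python3 rel.py
```

```text
clock 5.1 pos [ 0.5537 -0.0777  0.1932] feeder [ 0.0417 -0.0572  0.1932] F [-0.1 -1.5 -1.6] w 0.00014849149209103095
pad tool delta [-0.0938  0.0171  0.0278]
tab tool delta [-0.0007  0.0578  0.0026]
turn deg [-0.56 -0.16  0.  ]
```

Call:
{"name": "apply_moves", "arguments": {"plan": [{"turn": [0,0,0],"translation": [0,-0.005,0.001],"grip": 0},{"turn": [0,0,0],"translation": [0,-0.005,0.001],"grip": 0}]}}

```text
clock: 5.3
eef_pos: [0.5549, -0.0702, 0.1923]
orientation: [-0.002, 0.998, -0.06, 0.002]
force: [-8.1, -25.3, 13.6]
width: 0.0001
```

Call:
{"name": "apply_moves", "arguments": {"plan": [{"turn": [0,0,0],"translation": [0,-0.004,0],"grip": 0}]}}

```text
clock: 5.4
eef_pos: [0.5547, -0.0705, 0.1927]
orientation: [0.0, 0.998, -0.062, 0.002]
force: [-4.0, -14.6, 3.9]
width: 0.0002
```

```bash
python3 rel.py
python3 - <<'E'
from h import *
q,_=capture('scene')
cv2.imwrite('pics/push.png',cv2.resize(q[150:300,170:370],(800,600),interpolation=3))
E
```

```text
clock 5.4 pos [ 0.5547 -0.0705  0.1927] feeder [ 0.0419 -0.0498  0.1927] F [ -4.  -14.6   3.9] w 0.00016233081651805266
pad tool delta [-0.0939  0.0246  0.0274]
tab tool delta [-0.0006  0.0652  0.0027]
turn deg [ 0.04 -0.2  -0.27]
```

View pics/push.png

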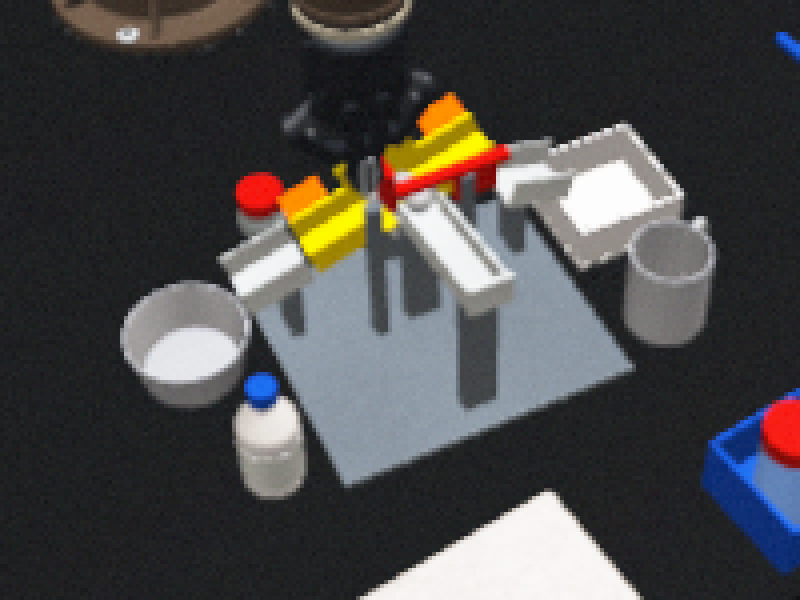

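The slide has reached its end stop: TCP y is -0.050 as predicted, and the force rose to about 25 N. In the picture the balls are rolling, with the last one near (420,200). I'll back away and let them settle.

Call:
{"name": "apply_moves", "arguments": {"plan": [{"turn": [0,0,0],"translation": [0,0.015,0],"grip": 0},{"turn": [0,0,0],"translation": [0,0.03,0],"grip": 0},{"turn": [0,0,0],"translation": [0,0.02,-0.03],"grip": 0},{"turn": [0,0,0],"translation": [0,0.02,-0.04],"grip": 0},{"turn": [0,0,0],"translation": [0,0.045,-0.02],"grip": 0},{"turn": [0,0,0],"translation": [0,0.045,0],"grip": 0},{"turn": [0,0,0],"translation": [0,0.045,0],"grip": 0},{"turn": [0,0,0],"translation": [0,0.045,0],"grip": 0}]}}

```text
clock: 6.25
eef_pos: [0.5241, -0.3359, 0.2872]
orientation: [-0.002, 0.998, -0.055, 0.004]
force: [-0.0, -0.2, -0.9]
width: 0.0001
```

Call:
{"name": "apply_moves", "arguments": {"plan": [{"turn": [0,0,0],"translation": [0,0.045,0],"grip": 0},{"turn": [0,0,0],"translation": [0,0,0],"grip": 0},{"turn": [0,0,0],"translation": [0,0,0],"grip": 0},{"turn": [0,0,0],"translation": [0,0,0],"grip": 0},{"turn": [0,0,0],"translation": [0,0,0],"grip": 0},{"turn": [0,0,0],"translation": [0,0,0],"grip": 0},{"turn": [0,0,0],"translation": [0,0,0],"grip": 0},{"turn": [0,0,0],"translation": [0,0,0],"grip": 0}]}}

```text
clock: 7.05
eef_pos: [0.5165, -0.3877, 0.2863]
orientation: [-0.002, 0.998, -0.058, 0.005]
force: [0.3, -0.3, 0.3]
width: -0.0002
```

```bash
python3 rel.py
python3 - <<'E'
from h import *
p,d=capture('top'); q,_=capture('scene'); W=cloud('top',d)
H,S,V=cv2.split(cv2.cvtColor(p,cv2.COLOR_BGR2HSV))
m=(((H<6)|(H>174))&(S>150)&(W[...,2]>.195)); print('tab',W[m].mean(0) if m.any() else 0)
o=(H>=8)&(H<19)&(S>150)&(V>80)
for c in ([.4778,.0563],[.461,-.076]):
    m=o&(np.hypot(W[...,0]-c[0],W[...,1]-c[1])<.03); print(m.sum(),np.median(W[m],0) if m.any() else 0)
a=cv2.resize(p[150:300,190:390],(400,300),interpolation=3); b=cv2.resize(q[150:300,170:370],(400,300),interpolation=3)
cv2.imwrite('pics/end.png',np.hstack([a,b]))
E
```

```text
clock 7.05 pos [ 0.5165 -0.3877  0.2863] feeder [ 0.0417 -0.3693  0.2863] F [ 0.3 -0.3  0.3] w -0.00016571783459498317
pad tool delta [-0.0939 -0.2952  0.1215]
tab tool delta [-0.0008 -0.254   0.0972]
turn deg [-0.2  -0.51  0.17]
tab [ 0.54796268 -0.0492005   0.27306564]
305 [0.47716632 0.05423218 0.13653545]
276 [ 0.46117857 -0.07883662  0.09550772]
```

View pics/end.png

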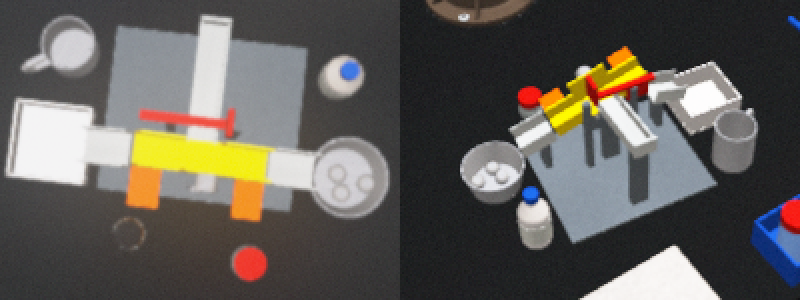

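All three balls lie in the pan, at about (340,180) in the top half. The ramp is empty, the slide is open, the gate is still tipped right, and the vessels have not moved. I'll hand the job in.

```bash
python3 -c "
from plant import *
print(finish_job())"
```

```text
the job is handed in; nothing more can be done
None
```

The job is done and handed in at about 7 s on the clock: all three balls rolled down the right chute into the round steel pan. With closed fingertips I pressed the raised right pad, which rocked the gate over to the right. I then pushed the stop tab along +y for about 50 mm, until the force rose to about 25 N at the end stop, and backed the arm off.

**Last checks:**
- **Gate:** it stayed tipped right, with the left pad at 0.137 m and the right pad at 0.095 m.
- **Balls and slide:** the final picture shows three balls in the pan, the ramp empty and the slide open.
- **Other objects:** by eye, both vessels and the things close to the feeder had not moved. The scoop and marker were outside the final crop, but the arm never went down near them.
- **Arm:** it was clear of everything, with close to zero force on the tool.

**One check disagreed:** the final depth reading of the tab gave a height of 0.273 m, above the possible 0.211 m. Some stray pixels were probably mixed in, so I relied on the force rise and the picture for the slide's travel.

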